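# Stand the probe holder on the case over its hidden rib

## Robot

A 6-joint arm with a two-finger parallel gripper is mounted at the origin on the work surface. World frame = base frame: x ahead of the robot, y to its left, z up, the work surface at z = 0. Lengths are in m, angles in rad, forces in N, time in s.
With the tool pointing down it reaches from about 0.35 to 0.85 m from the base axis. Payload 8.1 kg.
Tool frame: the origin (TCP) lies midway between the tips of the shut fingers; the grasp point (between the pads) lies ctrl.tcp_to_grasp behind it (ctrl.tcp_to_grasp is the distance from the TCP to the grasp point, in m); z points along the fingers, y is the direction in which the jaws open and shut (so a half turn about z gives the same grasp; the last joint's range is limited). The gripper opens to 93 mm and grips with 3 to 60 N. Pads are 15 mm wide; open, the fingers measure 128 mm over their backs; the gripper's body (75 mm by 188 mm) begins 65 mm behind the grasp point.
Start: joints at [-1.419, 0.13, 1.488, -0, 1.523, -0.085], TCP at [0.141, -0.583, 0.219] pointing down, gripper open.
Joint ranges: [-2.96, 2.96], [-0.89, 2.26], [0.02, 2.5], [-1.34, 4.48], [0, 2.73], [-2.66, 2.66]. Speed limits (rad/s): [2.39, 2.39, 2.79, 3.14, 3.14, 3.14].

## Interface

Orientations are given as a rotation vector (axis times angle).
In Python, from workcell import ctrl gives the robot as it stands. The module is installed in compiled form; this text tells all that it offers.
- The arm moves only by the tool apply_moves, never from a script. Its arguments are lists of equal length, an entry for each row: "translation": the shift along the world's x, y, z in cm, a list of three; "twist": the turn about the world's z in degrees; "fingers": the finger opening in cm, from 0 to 9.3. A call has 1 to 10 rows; each row is the pose to reach, as a shift and turn from the pose commanded when the call began; what a row does not reach only later rows make up. A row lasts 1/12 s, in which the tool goes at most 41.7 mm and 7.16 degrees, less where a joint would pass 70% of its speed; a pose out of reach is approached as far as the arm can. A call with a gripper value outside its range is refused whole. The fingers move at their own pace and stop on an object; "force" is the grip in N (left out, the last holds). Time passes only in rows, so rows that repeat a pose let the fingers close. It gives the time, the measured TCP pose, the force and the opening at its end, in the units of the state.
- ctrl.sense(): the state, without advancing time (a new reading comes with each control period).
- ctrl.camera(name): name is "scene" or "top" or "wrist"; returns the picture (420x560x3 uint8, blue, green, red); there is no depth.
- ctrl.camera_params(name): a dict with "fx", "fy", "cx", "cy" (pixels), "k1" (the pictures are not rectified: a ray, as slopes to the right and down, at radius r is drawn at 1 + k1 r^2 times it, then the intrinsics apply), "R" (3x3) and "t" (3): a world point X has camera coordinates R X + t; the wrist camera has in their place "tool_from_camera" (4x4, takes a point from camera to tool coordinates, whose origin is the TCP and whose axes are the flange's). Camera axes: x right, y down, z forward; pixel columns grow to the right and rows downward; lengths in m; the calibration is good to about 2 mm. A picture is of the moment at which its call begins: read the wrist's pose just before it. camera_params takes no time and is no camera call.
- ctrl.job_done(): hands the job in, once; it reports no verdict.
Trained networks look in the newest picture that a camera, given by its name, has taken for a name from the list of things; names that differ only in an ending like _2 or _b are one class to them, and where a whole thing is asked for, a point or a joint stands for the part that bears it (a point fixed in the world has none). Each returns a list of dicts, best first, with "confidence" (0 to 1); they miss things now and then, are a little off and sometimes report something else, mostly with a low value. They report only what shows in the picture. A call takes as long as a camera call. They do not tell look-alikes from the thing itself.
- ctrl.search_frame(target, camera): "extent" ([centre column, centre row, width, height] in pixels, round what is visible of it).
The state is a dict: "time_s": time; "joint_pos": joint angles; "joint_velocities": joint speeds; "effort": joint torques, N m; "tcp_pos": TCP position; "tool_rot": TCP orientation; "ft_force": force on the tool from outside, world axes, zero at the start; "wrist_torque": the same for the moment, N m; "width": finger opening in m.
Only numpy, scipy, OpenCV 4.12 (cv2) and the standard library are available. Lean on these libraries where they do the work, as an engineer would, in place of code of your own. Each camera call takes 0.05 s, during which the arm holds its last target. There are 200 camera calls.

## Task

The thin cover of the equipment case floats on soft foam and is carried only by one narrow rib hidden beneath it, running front to back somewhere left or right of the middle. Press gently along the cover with your fingertips (a push over 30 N creases it) to feel where it stops giving, then pick up the heavy probe stand and set it upright on the cover right over the rib, with its whole foot on the cover, so that it and the cover stay level, and let go. Set it down softly, not dropped, and leave the other things on the bench where they are.

Things in the scene. Friction and masses are not known exactly. Their poses are not given: they have to be found in the camera images.
- case: White equipment case, fixed on the bench, 240 mm deep (its x) by 310 mm wide (its y) by 85 mm high; display and knobs on its front (-x side). Origin at the centre of its underside, z up; position and heading vary. Its whole top inside a 10 mm wide rim is a bare flat aluminium cover, 212 x 282 mm.
- cover_mid (a point): Middle of the cover's level upper face, 82 mm above the case's origin, 3 mm under the rim's top; axes as the case. The hidden rib is 8 mm wide, runs parallel to the case's x axis 85 mm to the front and back of the middle, 0.4 mm under the cover; its y in the case frame is anywhere from -80 to +80 mm, different each time. The stiff cover rocks left-right on it.
- cover_left (a point): Spot on the case 120 mm to +y of cover_mid, marks where the cover lies at rest. Pressed with F newtons d metres sideways of the rib the cover tips about F*d/5 rad (4 to 6 N m/rad, depending on the rib's place), at most 0.06 rad: the spot dips about F*d*d/5 m, alike on both sides of the rib; over the rib it is hard. Front or back makes no difference.
- cover_right (a point): Spot on the case 120 mm to -y of cover_mid, marks where the cover lies at rest (it does not move with the cover). The cover springs back when released.
- stand: Probe stand, loose, about 0.9 kg, on the bench left or right of the case: a round dark steel foot 70 mm in diameter, 30 mm high, with an upright steel post on its centre. A black collar (24 mm in diameter, up to 44 mm high) and a thin needle arm reaching 52 mm from the axis along its x sit low on the post. Origin at the centre of the foot's underside, z up; balanced about the post.
- post (a point): Grip point on the axis of the stand's bare steel post (14 mm in diameter), 85 mm above the underside of its foot; the post ends 110 mm above it and can be gripped from 60 to 105 mm.
- spool: Bystander: grey solder spool standing on end, 60 mm in diameter, 50 mm high, on the other side of the case from the stand; origin at the centre of its underside.
- driver: Bystander: screwdriver lying on the bench, about 200 mm long; origin at its underside.
- mug: Bystander: white mug, 76 mm in diameter, 85 mm high; origin at the centre of its underside.
- jar: Bystander: amber glass jar, 56 mm in diameter, 75 mm high; origin at the centre of its underside.
- meter: Bystander: yellow hand-held meter lying flat, 150 x 75 x 32 mm; origin at the centre of its underside.
- tray: Bystander: open parts tray, 130 x 100 x 30 mm; origin at the centre of its underside.
- shieldcan: Bystander: small aluminium box, 50 x 35 x 25 mm; origin at the centre of its underside.
Things that resemble listed ones, but are neither listed nor needed, are in the scene too. What is shaped like the stand but blue or red is not meant.

How it is judged:
By the outcome, as a careful person would: the job done as asked, in the order asked, and still so for the second after the job is handed in, with the robot touching nothing.
It also fails if it takes over 72 s, if anything falls off the work surface, if the arm or the gripper's body presses on something with over 40 N, if the wrist force passes 120 N, or if a joint passes its speed limit or range.

## Working session

There is one attempt and no reset: what is moved stays moved. The work goes in short steps, Python scripts to look and compute and a tool call to move; the robot and the scene stay as the last step left them, time stands still between calls to the robot, and variables do not carry over. Pictures are saved under pics/ and viewed, about 8 in all and at most 12, crops included, and the job is handed in when it is done.

Besides the shell and the picture viewer there is one more tool, called after "Call:" by a JSON object that holds its "op" and its "data", one argument or row to a line. apply_moves: Moves the arm, as the interface text tells. Its arguments: {"type":"object","properties":{"translation":{"type":"array","items":{"type":"array","items":{"type":"number"}}},"twist":{"type":"array","items":{"type":"number"}},"fingers":{"type":"array","items":{"type":"number"}},"force":{"type":"number"}},"required":["translation","twist","fingers"]}

```bash
mkdir -p pics
cat > h.py <<'E'
import numpy as np, cv2
from workcell import ctrl
from scipy.spatial.transform import Rotation as Ro
def ray(cam,u,v,s=None):
    p=ctrl.camera_params(cam)
    d=np.array([(u-p['cx'])/p['fx'],(v-p['cy'])/p['fy']]); q=d.copy()
    for _ in range(20): q=d/(1+p['k1']*(q@q))
    r=np.array([q[0],q[1],1.])
    if cam=='wrist':
        s=s or ctrl.sense(); T=np.eye(4);T[:3,:3]=Ro.from_rotvec(s['tool_rot']).as_matrix();T[:3,3]=s['tcp_pos']
        W=T@np.array(p['tool_from_camera']); return W[:3,3],W[:3,:3]@r
    R=np.array(p['R']);t=np.array(p['t']); return -R.T@t,R.T@r
def at(cam,u,v,z,s=None):
    o,d=ray(cam,u,v,s); return o+d*(z-o[2])/d[2]
def proj(cam,X,s=None):
    p=ctrl.camera_params(cam)
    if cam=='wrist':
        s=s or ctrl.sense(); T=np.eye(4);T[:3,:3]=Ro.from_rotvec(s['tool_rot']).as_matrix();T[:3,3]=s['tcp_pos']
        W=np.linalg.inv(T@np.array(p['tool_from_camera'])); c=W[:3,:3]@X+W[:3,3]
    else: c=np.array(p['R'])@X+np.array(p['t'])
    q=c[:2]/c[2]; q=q*(1+p['k1']*(q@q)); return q*[p['fx'],p['fy']]+[p['cx'],p['cy']]
E
python3 - <<'E'
from h import *
s=ctrl.sense();print(s, ctrl.tcp_to_grasp)
for c in('top','scene'):
    cv2.imwrite(f'pics/{c}0.png',ctrl.camera(c))
    p=ctrl.camera_params(c);print(c,-np.array(p['R']).T@p['t'])
    for n in('case','stand','spool'):
        print(c,n,[(np.round(d['extent']),round(d['confidence'],2)) for d in ctrl.search_frame(n,c)][:4])
E
```

```text
{'time_s': 0.0, 'joint_pos': array([-1.41942669e+00,  1.31174026e-01,  1.48923415e+00, -4.16886204e-06,
        1.52296520e+00, -8.53922896e-02]), 'joint_velocities': array([ 0.00074872, -0.00149228, -0.001115  ,  0.00125838,  0.00025429,
        0.00136107]), 'effort': array([ 2.37804306e-03, -5.59835887e+01, -4.91758561e+01,  7.70059205e-02,
        3.54514306e-02, -1.35947239e-04]), 'tcp_pos': array([ 0.14067664, -0.58271989,  0.21760452]), 'tool_rot': array([-3.11783793e+00, -3.70826865e-01,  9.87387032e-05]), 'ft_force': array([-0.13502568, -0.07312486,  0.41647567]), 'wrist_torque': array([ 0.01477791, -0.01590691, -0.07622422]), 'width': 0.09347756094117475} 0.0188
top [ 0.34472453 -0.04302997  1.62938363]
top case [(array([288., 194.,  95.,  76.]), 0.78)]
top stand [(array([410., 262.,  21.,  16.]), 0.74), (array([378., 232.,  18.,  19.]), 0.55), (array([367., 196.,  18.,  23.]), 0.53)]
top spool [(array([173., 200.,  22.,  19.]), 0.57)]
scene [1.76931235 0.45907171 1.01426476]
scene case [(array([251., 229., 133.,  81.]), 0.75)]
scene stand [(array([170., 165.,  17.,  29.]), 0.73), (array([184., 185.,  21.,  35.]), 0.71), (array([388., 265.,  25.,  19.]), 0.69), (array([171., 208.,  22.,  33.]), 0.55)]
scene spool [(array([389., 263.,  25.,  22.]), 0.63)]
```

View pics/top0.png

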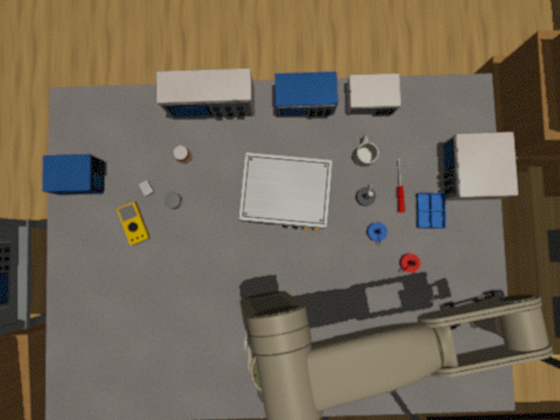

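View pics/scene0.png

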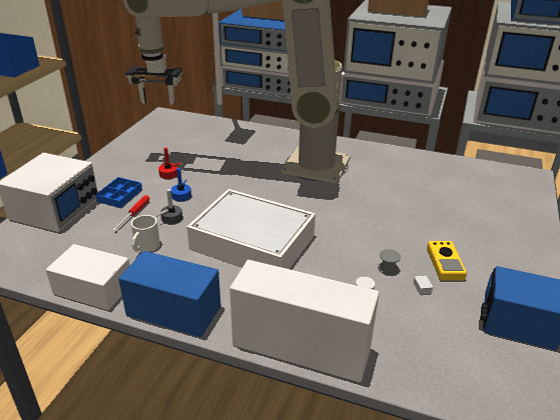

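The top picture shows the case at about (286,190), the steel stand at (367,196) to its right (-y), the mug at (366,153), the driver at (400,187), and the blue and red look-alikes at (377,232) and (410,263). Next I'll measure the case corners and the stand.

Run:
```python
from h import *
im=cv2.imread('pics/top0.png')
c=im[140:245,225:425]
cv2.imwrite('pics/crop1.png',cv2.resize(c,None,fx=4,fy=4,interpolation=cv2.INTER_CUBIC))
for n,u,v,z in(('case',286,190,.085),('stand foot',366,197,.03),('posttop',370,187,.11),('blue',377,232,.03),('mug',366,153,.085),('driver',400,210,.02)):print(n,at('top',u,v,z).round(3))
```

```text
case [ 0.539 -0.048  0.085]
stand foot [ 0.511 -0.34   0.03 ]
posttop [ 0.537 -0.341  0.11 ]
blue [ 0.382 -0.375  0.03 ]
mug [ 0.662 -0.337  0.085]
driver [ 0.46  -0.465  0.02 ]
```

View pics/crop1.png

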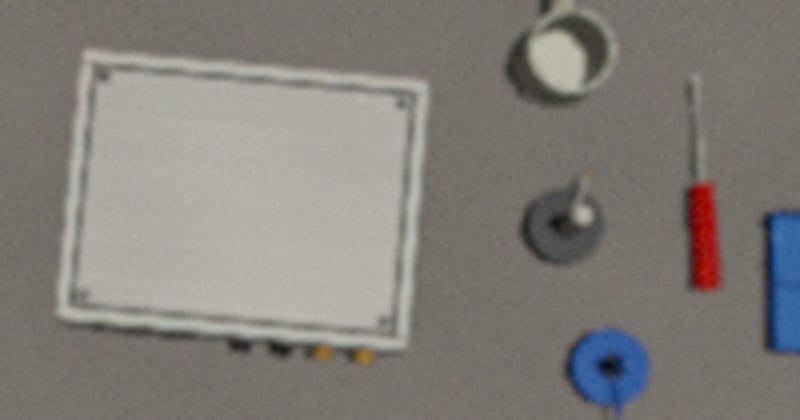

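The crop shows the rim's outer corners at (85,50), (428,82), (406,348) and (58,318). The foot centre is at (563,227), the post top at (582,215), and the needle points up towards +x.

Run:
```python
from h import *
P=lambda x,y,z:at('top',225+(x+.5)/4-.5,140+(y+.5)/4-.5,z)
C=np.array([P(*c,.085) for c in((85,50),(428,82),(406,348),(58,318))]);print(C.round(4),C.mean(0).round(4))
a=C[0]-C[1]+C[3]-C[2]; b=C[0]-C[3]+C[1]-C[2]
print('yaw',np.degrees(np.arctan2(-a[0],a[1])),np.degrees(np.arctan2(b[1],b[0])),np.linalg.norm(a)/2,np.linalg.norm(b)/2)
print('foot',P(563,227,.03),'post',P(582,215,.11), 'mug',P(563,52,.085))
```

```text
[[ 0.6791  0.0906  0.085 ]
 [ 0.6405 -0.214   0.085 ]
 [ 0.4046 -0.1854  0.085 ]
 [ 0.4403  0.12    0.085 ]] [ 0.5411 -0.0472  0.085 ]
yaw -6.948339112474473 -6.960129458176821 0.30729923545461674 0.2391603412554304
foot [ 0.51294136 -0.33823     0.03      ] post [ 0.51450323 -0.3404429   0.11      ] mug [ 0.66380226 -0.33523377  0.085     ]
```

Call:
{"op": "apply_moves", "data": {
  "translation": [
    [20,26,0],
    [40,53.6,0],
    [40,53.6,0],
    [40,53.6,0],
    [40,53.6,0],
    [40,53.6,0],
    [40,53.6,0],
    [40,53.6,0],
    [40,53.6,0],
    [40,53.6,0]
  ],
  "twist": [0,69.5,69.5,69.5,69.5,69.5,69.5,69.5,69.5,69.5],
  "fingers": [0,0,0,0,0,0,0,0,0,0]
}}

```text
time_s: 1.23
tcp_pos: [0.391, -0.2477, 0.219]
tool_rot: [2.434, 1.984, 0.0]
ft_force: [0.8, -0.9, 0.8]
width: 0.0308
```

Call:
{"op": "apply_moves", "data": {
  "translation": [
    [0,0,0],
    [0,0,0],
    [0,0,0],
    [0,0,0],
    [0,0,0],
    [0,0,0],
    [0,0,0],
    [0,0,0]
  ],
  "twist": [0,0,0,0,0,0,0,0],
  "fingers": [0,0,0,0,0,0,0,0]
}}

```text
time_s: 1.9
tcp_pos: [0.3898, -0.2501, 0.2186]
tool_rot: [-2.443, -1.975, 0.0]
ft_force: [-0.0, -0.5, -1.3]
width: 0.0004
```

Call:
{"op": "apply_moves", "data": {
  "translation": [
    [15.1,20.3,0],
    [15.1,20.3,0],
    [15.1,20.3,0],
    [15.1,20.3,0],
    [15.1,20.3,0],
    [15.1,20.3,0],
    [15.1,20.3,0],
    [15.1,20.3,0],
    [15.1,20.3,0],
    [15.1,20.3,0]
  ],
  "twist": [5,5,5,5,5,5,5,5,5,5],
  "fingers": [0,0,0,0,0,0,0,0,0,0]
}}

```text
time_s: 2.73
tcp_pos: [0.5406, -0.0477, 0.2185]
tool_rot: [-2.354, -2.081, 0.001]
ft_force: [0.5, 0.0, -0.1]
width: 0.0004
```

Run:
```python
from h import *
s=ctrl.sense();print(s['tcp_pos'],s['tool_rot'],s['ft_force'],s['joint_pos'])
im=ctrl.camera('wrist')
c,sn=np.cos(np.radians(-6.95)),np.sin(np.radians(-6.95))
for x in(-.106,.106):
  for y in(-.141,.141):
    X=np.array([.541+c*x-sn*y,-.047+sn*x+c*y,.082]);q=proj('wrist',X,s);print(q)
    cv2.circle(im,tuple(int(v) for v in q),3,(0,0,255),1)
cv2.imwrite('pics/w1.png',im)
```

```text
[ 0.54057706 -0.04765547  0.2185235 ] [-2.35371251e+00 -2.08067379e+00  1.05062520e-03] [ 0.46803961  0.01771319 -0.06223907] [-1.82079799e-01 -2.40234906e-02  1.64833518e+00 -4.84159684e-04
  1.51774838e+00 -5.90631722e-02]
[194.42326915 314.41285091]
[167.87013743  46.90678954]
[376.07276843 314.20992286]
[402.34233647  46.46451853]
```

View pics/w1.png

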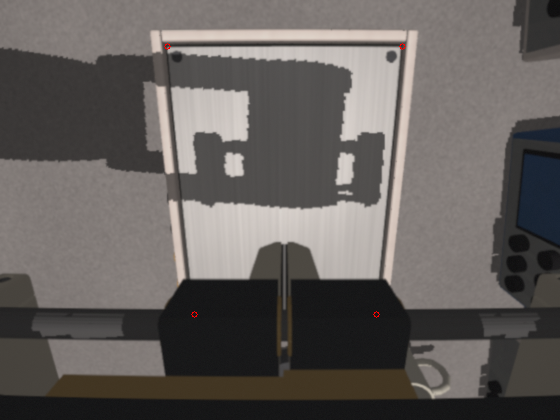

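The predicted cover corners at (168,47) and (402,46) match the picture to within about 3 px. I'll start pressing at the middle.

Call:
{"op": "apply_moves", "data": {
  "translation": [
    [0,0,-4],
    [0,0,-8],
    [0,0,-11],
    [0,0,-12.5],
    [0,0,-13.2],
    [0,0,-13.2],
    [0,0,-13.2]
  ],
  "twist": [0,0,0,0,0,0,0],
  "fingers": [0,0,0,0,0,0,0]
}}

```text
time_s: 3.37
tcp_pos: [0.5415, -0.0474, 0.0877]
tool_rot: [2.353, 2.08, 0.001]
ft_force: [0.0, -0.5, 0.7]
width: 0.0004
```

```bash
cat > f.py <<'E'
from h import *
import sys
n=int(sys.argv[1]) if len(sys.argv)>1 else 5
F=[];Z=[]
for _ in range(n):
    ctrl.camera('wrist'); s=ctrl.sense(); F.append(s['ft_force']); Z.append(s['tcp_pos'])
F=np.array(F);Z=np.array(Z);c,sn=np.cos(np.radians(-6.95)),np.sin(np.radians(-6.95))
d=Z.mean(0)-[.541,-.047,0]
print('t',s['time_s'],'Fz',F[:,2].round(2),'mean',F.mean(0).round(2),'z mm',(Z[:,2].mean()*1e3).round(2),'case xy mm',1e3*np.array([c*d[0]+sn*d[1],-sn*d[0]+c*d[1]]).round(4))
E
python3 f.py
```

```text
t 3.6167 Fz [ 0.23  0.73  0.72 -0.55  0.34] mean [ 0.16 -0.48  0.29] z mm 88.65 case xy mm [1.5 0.1]
```

Call:
{"op": "apply_moves", "data": {
  "translation": [
    [0,0,-0.2],
    [0,0,-0.4],
    [0,0,-0.6],
    [0,0,-0.6],
    [0,0,-0.6]
  ],
  "twist": [0,0,0,0,0],
  "fingers": [0,0,0,0,0]
}}

```text
time_s: 4.03
tcp_pos: [0.5415, -0.0464, 0.081]
tool_rot: [2.352, 2.082, 0.001]
ft_force: [-0.0, 1.2, 4.8]
width: 0.0001
```

```bash
python3 f.py
```

```text
t 4.2833 Fz [4.42 5.06 4.68 5.03 4.91] mean [-0.61  0.48  4.82] z mm 81.0 case xy mm [0.4 0.6]
```

Call:
{"op": "apply_moves", "data": {
  "translation": [
    [0,0,-0.1],
    [0,0,-0.1],
    [0,0,-0.1]
  ],
  "twist": [0,0,0],
  "fingers": [0,0,0]
}}

```text
time_s: 4.53
tcp_pos: [0.5415, -0.0464, 0.0803]
tool_rot: [2.352, 2.082, 0.001]
ft_force: [-1.6, 1.9, 8.5]
width: 0.0007
```

```bash
python3 f.py
```

```text
t 4.7833 Fz [8.9  7.44 8.61 8.53 8.89] mean [-2.06  0.95  8.47] z mm 80.31 case xy mm [0.5 0.6]
```

Call:
{"op": "apply_moves", "data": {
  "translation": [
    [0,0,1],
    [0.73,5.96,1],
    [0.73,5.96,1],
    [0.73,5.96,0.6],
    [0.73,5.96,0.3],
    [0.73,5.96,0.2],
    [0.73,5.96,0.1],
    [0.73,5.96,0.1],
    [0.73,5.96,0.1]
  ],
  "twist": [0,0,0,0,0,0,0,0,0],
  "fingers": [0,0,0,0,0,0,0,0,0]
}}

```text
time_s: 5.53
tcp_pos: [0.5483, 0.0123, 0.0805]
tool_rot: [-2.353, -2.081, 0.001]
ft_force: [0.1, -0.3, 0.1]
width: 0.0008
```

```bash
python3 f.py
```

```text
t 5.7833 Fz [0.66 0.69 0.8  0.72 1.06] mean [-0.35 -0.36  0.79] z mm 80.75 case xy mm [ 0.3 60. ]
```

Call:
{"op": "apply_moves", "data": {
  "translation": [
    [0,0,0.9],
    [-0.8,-6.5,0.9],
    [-1.57,-12.9,0.9],
    [-1.57,-12.9,0.9],
    [-1.57,-12.9,0.9],
    [-1.57,-12.9,0.5],
    [-1.57,-12.9,0.2],
    [-1.57,-12.9,0.0],
    [-1.57,-12.9,0.0],
    [-1.57,-12.9,0.0]
  ],
  "twist": [0,0,0,0,0,0,0,0,0,0],
  "fingers": [0,0,0,0,0,0,0,0,0,0]
}}

```text
time_s: 6.62
tcp_pos: [0.5331, -0.1151, 0.0812]
tool_rot: [2.35, 2.084, -0.001]
ft_force: [-3.0, -4.0, 4.8]
width: 0.0003
```

```bash
python3 f.py
```

```text
t 6.8667 Fz [5.04 5.66 5.68 6.24 5.68] mean [-2.63 -3.86  5.66] z mm 81.22 case xy mm [  0.5 -68.4]
```

Call:
{"op": "apply_moves", "data": {
  "translation": [
    [0,0,-0.1],
    [0,0,-0.1],
    [0,0,-0.1]
  ],
  "twist": [0,0,0],
  "fingers": [0,0,0]
}}

```text
time_s: 7.12
tcp_pos: [0.5333, -0.1149, 0.0808]
tool_rot: [2.349, 2.084, -0.001]
ft_force: [-5.2, -3.3, 10.0]
width: 0.0008
```

```bash
python3 f.py
```

```text
t 7.3667 Fz [10.51  9.37  9.74  9.35  9.64] mean [-4.71 -3.28  9.72] z mm 80.8 case xy mm [  0.5 -68.4]
```

Call:
{"op": "apply_moves", "data": {
  "translation": [
    [0,0,0.8],
    [0.12,0.99,0.8],
    [0.12,0.99,0.8],
    [0.12,0.99,0.5],
    [0.12,0.99,0.3],
    [0.12,0.99,0.3],
    [0.12,0.99,0.2],
    [0.12,0.99,0.1],
    [0.12,0.99,0.1],
    [0.12,0.99,0.1]
  ],
  "twist": [0,0,0,0,0,0,0,0,0,0],
  "fingers": [0,0,0,0,0,0,0,0,0,0]
}}

```text
time_s: 8.2
tcp_pos: [0.5337, -0.1056, 0.0814]
tool_rot: [-2.352, -2.081, -0.0]
ft_force: [-4.5, 3.9, 11.4]
width: 0.0003
```

```bash
python3 f.py
```

```text
t 8.45 Fz [11.41 11.42 10.98 11.24 11.  ] mean [-5.67  4.17 11.21] z mm 81.43 case xy mm [ -0.1 -59.1]
```

Call:
{"op": "apply_moves", "data": {
  "translation": [
    [0,0,-0.1],
    [0,0,-0.1],
    [0,0,-0.1]
  ],
  "twist": [0,0,0],
  "fingers": [0,0,0]
}}

```text
time_s: 8.7
tcp_pos: [0.5338, -0.1057, 0.0812]
tool_rot: [-2.352, -2.081, -0.0]
ft_force: [-9.2, 4.7, 17.6]
width: 0.0007
```

```bash
python3 f.py
```

```text
t 8.95 Fz [17.08 17.89 16.87 18.24 16.92] mean [-9.26  4.1  17.4 ] z mm 81.19 case xy mm [ -0.1 -59.1]
```

Call:
{"op": "apply_moves", "data": {
  "translation": [
    [0,0,0.9],
    [0.53,4.37,0.9],
    [0.53,4.37,0.9],
    [0.53,4.37,0.6],
    [0.53,4.37,0.4],
    [0.53,4.37,0.4],
    [0.53,4.37,0.3],
    [0.53,4.37,0.2],
    [0.53,4.37,0.1],
    [0.53,4.37,0.1]
  ],
  "twist": [0,0,0,0,0,0,0,0,0,0],
  "fingers": [0,0,0,0,0,0,0,0,0,0]
}}

```text
time_s: 9.78
tcp_pos: [0.5391, -0.063, 0.0814]
tool_rot: [-2.353, -2.081, 0.001]
ft_force: [-6.1, -0.3, 10.0]
width: 0.0006
```

```bash
python3 f.py
```

```text
t 10.0333 Fz [ 8.76  9.6  10.01  9.15  8.7 ] mean [-5.52  0.42  9.24] z mm 81.51 case xy mm [  0.  -16.2]
```

Call:
{"op": "apply_moves", "data": {
  "translation": [
    [0,0,-0.1],
    [0,0,-0.1],
    [0,0,-0.1]
  ],
  "twist": [0,0,0],
  "fingers": [0,0,0]
}}

```text
time_s: 10.28
tcp_pos: [0.5391, -0.063, 0.0812]
tool_rot: [2.353, 2.081, -0.001]
ft_force: [-7.5, 1.4, 16.2]
width: 0.0003
```

```bash
python3 f.py
```

```text
t 10.5333 Fz [14.7  15.89 14.48 15.43 14.96] mean [-8.51  0.98 15.09] z mm 81.22 case xy mm [  0.1 -16.1]
```

The presses balance about y ≈ -38 mm in the case frame, with the cover at nearly equal stiffness at -59 and -16. Now the stand: I'll turn the jaws along case y so the grip centres the post in y, and hover for a close look.

Call:
{"op": "apply_moves", "data": {
  "translation": [
    [0,0,4],
    [0,0,8],
    [0,0,12],
    [-2,-4,14],
    [-4,-8,14],
    [-6,-12,14],
    [-8,-16,14],
    [-10,-20,14],
    [-10.9,-24,14],
    [-10.9,-27.6,14]
  ],
  "twist": [0,0,0,-7,-14,-21,-28,-35,-42,-49],
  "fingers": [0,0,6,6,6,6,6,6,6,6]
}}

```text
time_s: 11.37
tcp_pos: [0.4294, -0.3287, 0.22]
tool_rot: [3.007, 0.908, 0.0]
ft_force: [1.4, 0.2, 0.3]
width: 0.0493
```

Call:
{"op": "apply_moves", "data": {
  "translation": [
    [0,0,0],
    [0,0,0],
    [0,0,0],
    [0,0,0],
    [0,0,0],
    [0,0,0],
    [0,0,0],
    [0,0,0],
    [0,0,0]
  ],
  "twist": [-7,-14,-21,-28,-35,-41,-41,-41,-41],
  "fingers": [6,6,6,6,6,6,6,6,6]
}}

```text
time_s: 12.12
tcp_pos: [0.4312, -0.3268, 0.2196]
tool_rot: [-3.136, 0.186, 0.0]
ft_force: [-0.5, 0.0, -0.2]
width: 0.06
```

Run:
```python
from h import *
s=ctrl.sense();print(s['time_s'],s['tcp_pos'],s['tool_rot'],s['width'],s['joint_pos'])
im=ctrl.camera('wrist')
for z,col in((.03,(0,0,255)),(.11,(0,255,0))):
    q=proj('wrist',np.array([.513,-.339,z]),s);print(q);cv2.circle(im,tuple(int(v) for v in q),4,col,1)
cv2.imwrite('pics/w2.png',im)
for n in('stand','post'):print([(np.round(d['extent']),round(d['confidence'],2)) for d in ctrl.search_frame(n,'wrist')][:3])
```

```text
12.1167 [ 0.43123834 -0.32681508  0.21955699] [-3.13603858e+00  1.86101171e-01  1.61081234e-04] 0.05997840956204319 [-7.43248755e-01 -2.92450969e-02  1.65158210e+00 -3.61356373e-05
  1.51935853e+00  9.46095917e-01]
[286.55196321 113.35879061]
[287.30866141 112.41389027]
[(array([415., 272.,  49.,  33.]), 0.81), (array([291., 104.,  62.,  77.]), 0.68), (array([328., 218.,  61.,  55.]), 0.64)]
[(array([289., 105.,  62.,  78.]), 0.93), (array([330., 220.,  58.,  61.]), 0.91), (array([415., 271.,  57.,  25.]), 0.91)]
```

View pics/w2.png

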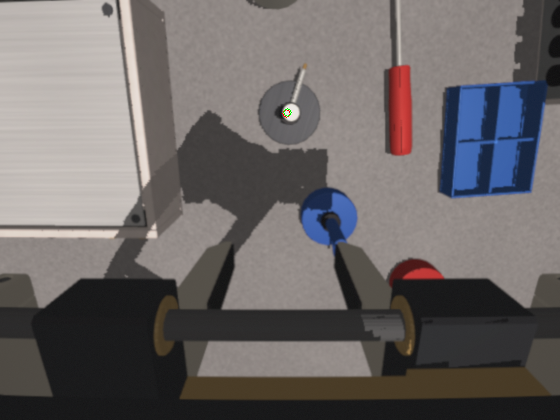

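The steel stand is at (290,112), within 3 px of my estimate. The blue one is at (330,218), clear of the descent.

Call:
{"op": "apply_moves", "data": {
  "translation": [
    [4,-0.7,0],
    [8.2,-1.4,0],
    [8.2,-1.4,0],
    [8.2,-1.4,0],
    [8.2,-1.4,-4],
    [8.2,-1.4,-8],
    [8.2,-1.4,-12],
    [8.2,-1.4,-14.5],
    [8.2,-1.4,-15.2],
    [8.2,-1.4,-15.2]
  ],
  "twist": [0,0,0,0,0,0,0,0,0,0],
  "fingers": [6,6,6,6,6,6,6,6,6,6]
}}

```text
time_s: 13.1
tcp_pos: [0.5113, -0.3395, 0.0659]
tool_rot: [-3.134, 0.191, 0.005]
ft_force: [0.1, -1.0, -0.1]
width: 0.06
```

Call:
{"op": "apply_moves", "data": {
  "translation": [
    [0,0,0],
    [0,0,0],
    [0,0,0],
    [0,0,0],
    [0,0,0],
    [0,0,0],
    [0,0,0],
    [0,0,0],
    [0,0,0]
  ],
  "twist": [0,0,0,0,0,0,0,0,0],
  "fingers": [3,2,1,1,1,1,1,1,1],
  "force": 35
}}

```text
time_s: 13.85
tcp_pos: [0.5135, -0.3412, 0.0679]
tool_rot: [3.135, -0.191, 0.001]
ft_force: [0.1, -2.8, 0.6]
width: 0.0134
```

Run:
```python
from h import *
s=ctrl.sense();print(s['time_s'],s['tcp_pos'],s['tool_rot'],s['width'],s['ft_force'],s['wrist_torque'])
im=ctrl.camera('wrist');cv2.imwrite('pics/w3.png',im)
```

```text
13.85 [ 0.51353653 -0.34120049  0.06786738] [ 3.13481621e+00 -1.91238596e-01  7.20345129e-04] 0.01340033550995672 [ 0.1041351  -2.80600443  0.56275082] [-0.48356178 -0.03260163  0.03370788]
```

View pics/w3.png

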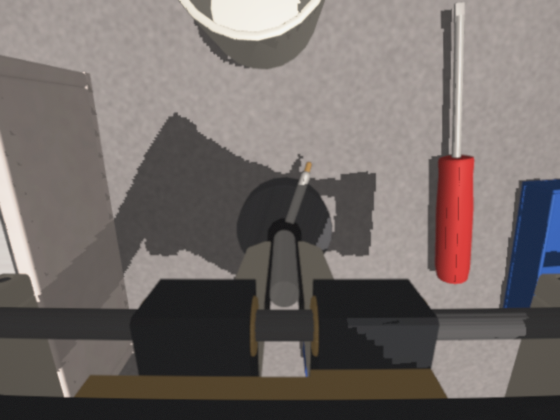

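The post is gripped (13.4 mm opening), seen at (285,240). Now lift and carry it over.

Call:
{"op": "apply_moves", "data": {
  "translation": [
    [0,0,2],
    [0,0,5],
    [0,0,8],
    [0,0,12],
    [0,0,13],
    [0.5,3,13],
    [0.9,6,13],
    [1.1,9,13],
    [1.3,12,13],
    [1.5,15,13]
  ],
  "twist": [0,0,0,0,0,0,0,0,0,0],
  "fingers": [1,1,1,1,1,1,1,1,1,1]
}}

```text
time_s: 14.73
tcp_pos: [0.527, -0.1885, 0.1944]
tool_rot: [-3.134, 0.191, 0.006]
ft_force: [0.8, -0.2, -9.3]
width: 0.0131
```

```bash
python3 f.py 4
```

```text
t 14.9333 Fz [-10.34  -9.5   -9.64  -8.86] mean [ 0.34  0.27 -9.59] z mm 194.6 case xy mm [   3.4 -139.7]
```

Call:
{"op": "apply_moves", "data": {
  "translation": [
    [0.3,3,0],
    [0.6,6,0],
    [0.9,9,0],
    [0.9,10.1,0],
    [0.9,10.1,0],
    [0.9,10.1,0],
    [0.9,10.1,-1.5],
    [0.9,10.1,-3],
    [0.9,10.1,-4],
    [0.9,10.1,-4]
  ],
  "twist": [0,0,0,0,0,0,0,0,0,0],
  "fingers": [1,1,1,1,1,1,1,1,1,1]
}}

```text
time_s: 15.77
tcp_pos: [0.5352, -0.0904, 0.154]
tool_rot: [-3.135, 0.193, 0.009]
ft_force: [-1.0, 0.0, -10.7]
width: 0.0131
```

```bash
python3 f.py 5
```

```text
t 16.0167 Fz [-9.31 -8.84 -9.67 -8.41 -9.29] mean [-0.25 -0.17 -9.1 ] z mm 157.59 case xy mm [  1.6 -43.4]
```

Call:
{"op": "apply_moves", "data": {
  "translation": [
    [0,0.5,-0.2],
    [0,0.5,-0.4],
    [0,0.5,-0.4],
    [0,0.5,-0.4],
    [0,0.5,-0.4],
    [0,0.5,-0.4]
  ],
  "twist": [0,0,0,0,0,0],
  "fingers": [1,1,1,1,1,1]
}}

```text
time_s: 16.52
tcp_pos: [0.5375, -0.0846, 0.1537]
tool_rot: [3.136, -0.191, 0.0]
ft_force: [-0.2, 0.1, -10.1]
width: 0.0132
```

```bash
python3 f.py 6
```

```text
t 16.8167 Fz [-9.6  -9.48 -9.02 -9.22 -9.39 -9.65] mean [ 0.47  0.32 -9.39] z mm 153.71 case xy mm [  1.1 -37.8]
```

Call:
{"op": "apply_moves", "data": {
  "translation": [
    [0,-0.03,-0.1],
    [0,-0.03,-0.2],
    [0,-0.03,-0.25],
    [0,-0.03,-0.3],
    [0,-0.03,-0.33],
    [0,-0.03,-0.36],
    [0,-0.03,-0.36],
    [0,-0.03,-0.36]
  ],
  "twist": [0,0,0,0,0,0,0,0],
  "fingers": [1,1,1,1,1,1,1,1]
}}

```text
time_s: 17.48
tcp_pos: [0.5374, -0.0849, 0.1501]
tool_rot: [3.136, -0.191, 0.0]
ft_force: [-0.2, 0.4, -9.1]
width: 0.0135
```

```bash
python3 f.py 4
```

```text
t 17.6833 Fz [-8.59 -9.56 -9.78 -9.78] mean [-0.08  0.04 -9.43] z mm 150.07 case xy mm [  1.1 -38.1]
```

Call:
{"op": "apply_moves", "data": {
  "translation": [
    [0,0,-0.03],
    [0,0,-0.06],
    [0,0,-0.09],
    [0,0,-0.09],
    [0,0,-0.09]
  ],
  "twist": [0,0,0,0,0],
  "fingers": [1,1,1,1,1]
}}

```text
time_s: 18.1
tcp_pos: [0.5377, -0.0849, 0.1499]
tool_rot: [3.136, -0.191, 0.001]
ft_force: [-4.2, 0.6, 0.1]
width: 0.0131
```

```bash
python3 f.py 4
```

```text
t 18.3 Fz [0.73 1.67 3.32 3.16] mean [-5.12  1.15  2.22] z mm 149.9 case xy mm [  1.3 -38.1]
```

It's on the cover, carrying its weight and pressing about 3 N more. I'll ease off slightly and release.

Call:
{"op": "apply_moves", "data": {
  "translation": [
    [0,0,0.03],
    [0,0,0.03],
    [0,0,0.03],
    [0,0,0.03],
    [0,0,0.03],
    [0,0,0.03],
    [0,0,0.03]
  ],
  "twist": [0,0,0,0,0,0,0],
  "fingers": [1,1,1.6,2,2.5,3,3.5],
  "force": 10
}}

```text
time_s: 18.88
tcp_pos: [0.5377, -0.0849, 0.1495]
tool_rot: [3.136, -0.191, 0.001]
ft_force: [0.2, -0.4, -0.3]
width: 0.0327
```

Run:
```python
from h import *
s=ctrl.sense();print(s['time_s'],s['tcp_pos'],s['ft_force'],s['width'])
cv2.imwrite('pics/w4.png',ctrl.camera('wrist'))
```

```text
18.8833 [ 0.53767036 -0.084936    0.14954061] [ 0.16189881 -0.35324627 -0.30720492] 0.03265694457421537
```

View pics/w4.png

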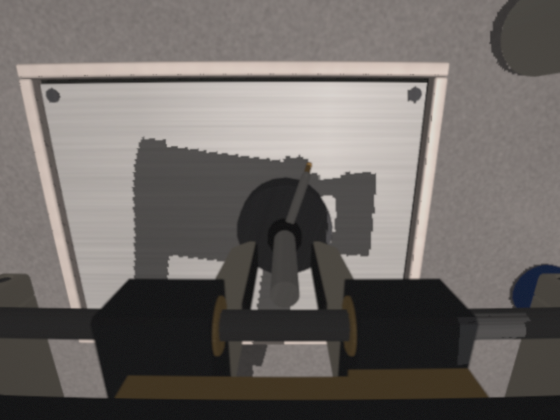

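The stand is upright on the cover at (285,240), centred between the open jaws. Now I'll retract straight up and back.

Call:
{"op": "apply_moves", "data": {
  "translation": [
    [0,0,1],
    [0,0,3],
    [0,0,6],
    [0,0,9],
    [0,0,12],
    [0,0,14],
    [-4,0,14],
    [-8,0,14],
    [-9,0,14],
    [-9,0,14]
  ],
  "twist": [0,0,0,0,0,0,0,0,0,0],
  "fingers": [4,5,5,5,5,5,5,5,5,5]
}}

```text
time_s: 19.77
tcp_pos: [0.4458, -0.0849, 0.2906]
tool_rot: [3.135, -0.192, 0.002]
ft_force: [-0.2, -0.1, -0.6]
width: 0.05
```

Call:
{"op": "apply_moves", "data": {
  "translation": [
    [0,0,0],
    [0,0,0],
    [0,0,0],
    [0,0,0]
  ],
  "twist": [0,0,0,0],
  "fingers": [5,5,5,5]
}}

```text
time_s: 20.1
tcp_pos: [0.4481, -0.0849, 0.2894]
tool_rot: [-3.136, 0.191, 0.0]
ft_force: [-0.2, 0.5, 0.4]
width: 0.0504
```

Run:
```python
from h import *
ctrl.camera('wrist')
s=ctrl.sense();im=ctrl.camera('wrist');print(s['time_s'],s['tcp_pos'],s['tool_rot'])
c,sn=np.cos(np.radians(-6.95)),np.sin(np.radians(-6.95))
W=lambda x,y,z:np.array([.541+c*x-sn*y,-.047+sn*x+c*y,z])
big=cv2.resize(im,None,fx=2,fy=2,interpolation=cv2.INTER_CUBIC)
def dot(X,col):
    q=proj('wrist',X,s);print(q.round(1));cv2.circle(big,tuple(int(round(2*v+.5)) for v in q),3,col,-1)
dot(W(1,-38,.112),(0,0,255)); dot(W(1,-38,.192),(0,255,0))
for a in np.linspace(0,6.28,24): dot_=proj('wrist',W(1+35*np.cos(a)*1e-3*0+0,0,0),s) if 0 else None
dot(W(.106,.141,.082),(255,0,0));dot(W(.106,-.141,.082),(255,0,0))
q=proj('wrist',W(.001,-.038,.112),s);p=proj('wrist',W(.001,-.038,.192),s);print('foot',q,'top',p)
for v,col in((q,(0,0,255)),(p,(0,255,0))):cv2.circle(big,tuple(int(2*k) for k in v),3,col,-1)
cv2.imwrite('pics/w5.png',big[:600,160:960])
t=ctrl.camera('scene');cv2.imwrite('pics/s5.png',cv2.resize(t[150:300,130:330],None,fx=4,fy=4,interpolation=cv2.INTER_CUBIC))
```

```text
20.15 [ 0.44795594 -0.08486632  0.28925804] [-3.13559734e+00  1.90671784e-01  8.84653867e-04]
[-1.90230417e+10  5.35442451e+08]Traceback (most recent call last):
  File "<stdin>", line 9, in <module>
  File "<stdin>", line 8, in dot
cv2.error: OpenCV(4.12.0) :-1: error: (-5:Bad argument) in function 'circle'
> Overload resolution failed:
>  - Can't parse 'center'. Sequence item with index 0 has a wrong type
>  - Can't parse 'center'. Sequence item with index 0 has a wrong type
```

Run:
```python
from h import *
s=ctrl.sense();im=ctrl.camera('wrist')
c,sn=np.cos(np.radians(-6.95)),np.sin(np.radians(-6.95))
W=lambda x,y,z:np.array([.541+c*x-sn*y,-.047+sn*x+c*y,z])
big=cv2.resize(im,None,fx=2,fy=2,interpolation=cv2.INTER_CUBIC)
for X,col in((W(.001,-.038,.112),(0,0,255)),(W(.001,-.038,.192),(0,255,0)),(W(.106,.141,.082),(255,0,0)),(W(.106,-.141,.082),(255,0,0))):
    q=proj('wrist',X,s);print(q.round(1));cv2.circle(big,tuple(int(round(2*v)) for v in q),3,col,-1)
cv2.imwrite('pics/w5.png',big[:600,160:960])
t=ctrl.camera('scene');cv2.imwrite('pics/s5.png',cv2.resize(t[150:300,130:330],None,fx=4,fy=4,interpolation=cv2.INTER_CUBIC))
```

```text
[274.3 107.1]
[271.3 104.2]
[110.    8.2]
[369.6   6.7]
```

View pics/w5.png

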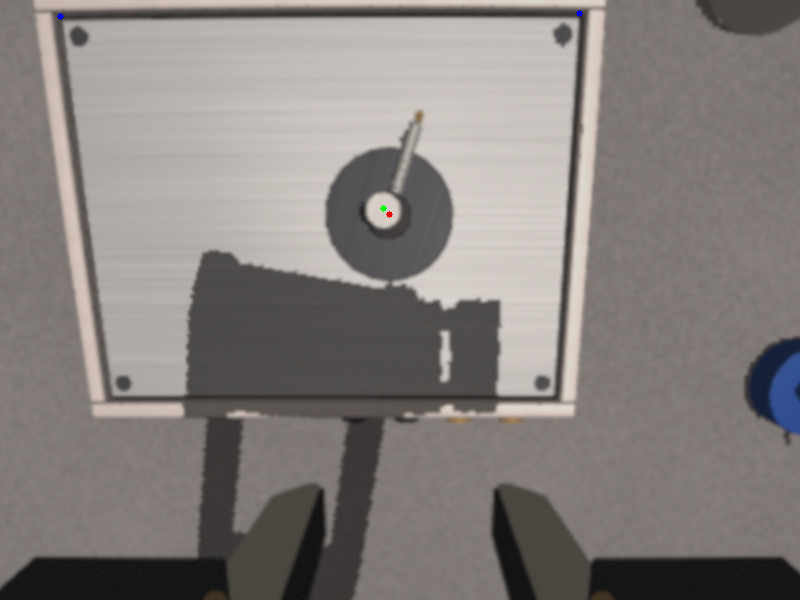

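View pics/s5.png

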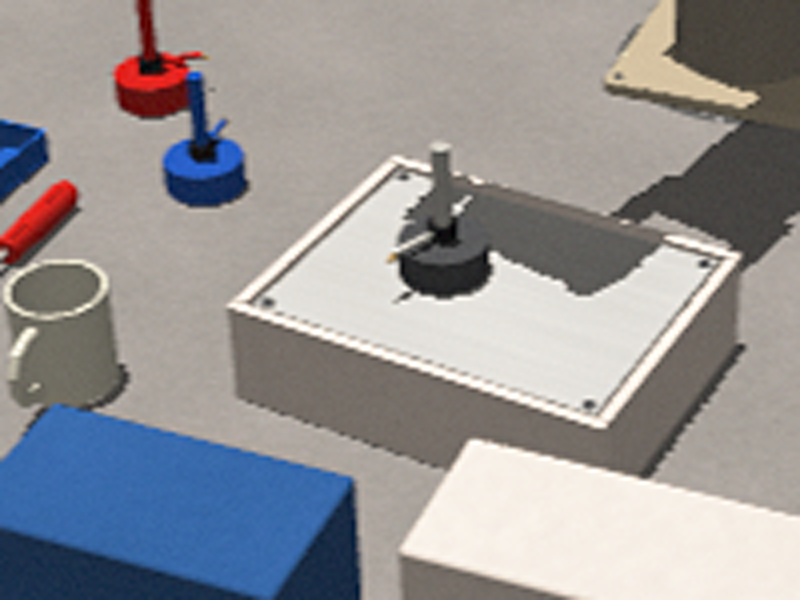

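The post top at (382,210) and foot at (389,214) match the predicted upright positions to within about 2 px at 2x zoom. The scene view shows the stand upright, its whole foot on the cover, and the mug, driver and look-alikes still in place. Handing in.

```bash
python3 -c "
from workcell import ctrl
print(ctrl.sense()['time_s'],ctrl.job_done())"
```

```text
the job is handed in; nothing more can be done
20.3 None
```

I set the probe stand upright on the cover over the rib and let go, and handed the job in at 20.3 s.

- **Finding the rib:** I pressed the cover at five spots and placed the rib at about y = -38 mm in the case frame. The highest push read was about 18 N down, or about 20 N with the sideways force, under the 30 N limit. The pair of presses straddling the rib, at -59 and -16 mm, were nearly equally stiff (6.2 and 5.9 N/mm). Cover stiffness inferred from the measured sag was noisier.
- **Placing the stand:** I gripped it by the post with the jaws along the case's y axis and lowered it slowly at y = -38.1 mm. It pressed on the cover with roughly its own weight plus 3 N before I eased off and released it.
- **Last checks:** The wrist and scene pictures show the stand upright with its whole foot on the cover. The post top was within about 2 px (2x zoom) of where an upright post should appear, so any tilt is at most about 0.5 to 1°. The gripper was clear and touching nothing.
- **Other things on the bench:** The mug, driver and the blue and red look-alikes appear unmoved. I didn't look at the spool, jar, meter and small box again after the first pictures, but the arm never went near them.
- **Not checked:** I did not press the cover again after placing the stand to confirm it is level. That rests on the pictures alone.

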